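Tighten the laminating press to the click

TASK

The mallet-head lamination is in the small press with its screw only run down by hand. Take the torque wrench from its cradle, set its socket gently, fully down, on the square screw head, and tighten (clockwise seen from above) until the wrench's break joint clicks; ease off as soon as it does, because forcing the handle on to the end of its break travel over-tightens the press. Then, with the load off it, lift the wrench off, lay it back in its cradle as it lay, and knock nothing over or out of its place.

Things in the scene. Friction and masses are not known exactly. Their poses are not given: they have to be found in the camera images.
- wrench: Break-over torque wrench, 0.44 kg. Origin: middle of its black grip (130 long x 26 wide x 30 high) on the beam's centre line; hold it here across the 26 mm. x points along the handle to the socket, whose upright axis, about which the break joint also turns, is at x = 190; z up. Steel beam 14 x 22 from x = 60 to 145, head 52 in diameter. The socket looks down. Balance point about x = 79.
- socket (a point): Centre of the socket's mouth, 29 mm below the wrench's centre line at its x = 190, frame parallel to the wrench's while the joint is straight. Greased steel; square hole with sides along x and y, 26.2 mm across, 17 mm deep (0.1 rad of play either way on the screw), outside diameter 45.
- wrench_head (a joint): Break joint of the wrench, rad: 0 straight; it stays at 0 until about 1.5 N m (8 N at the middle of the grip) turns the handle clockwise, then gives way, its resistance falling (by a fifth at 0.1, by a third at 0.15): that is the click. Hard stop at 0.30. It springs straight when the load is taken off. The handle turns by this much more than the socket.
- press_screw (a joint): Angle of the press screw, rad, 0 to 0.3 at the start, growing as it is turned clockwise seen from above (tightened). It drags with 0.95 N m from the first and stiffens steadily as the wood is squeezed; how far it has to turn until the wrench clicks is not known, at most about 1 rad. It stays where it is left.
- screw_top (a point): Middle of the top of the screw's square steel head, 163.5 mm above the bench: 24 square at its foot, tapering to 22.8, upper 4.5 bevelled to 14.5; 19.5 high above a round collar; sides along this frame's x and y, which turn with the screw; z up. Fully home, the socket's mouth is 17 below this point and the wrench's origin 12 above its height.
- press: Green steel press screwed to the bench, origin under its middle: base 110 (x) x 200 (y) x 14, two 18 mm posts at y = +-70, cross beam 44 x 180 with its top at z = 138, the screw upright through the middle, two glued beech blocks under it.
- cradle: Wooden cradle screwed to the bench, base 215 x 74 x 12, with two 20 mm thick notched supports 62 wide, at x = 100 (notch 18 wide, floor at z = 49, for the beam) and x = -53 (notch 31 wide, floor at z = 45, for the tail of the grip); the notches flare by 9 a side at the top, which is at z = 70 and 66. The wrench lies in it with its x along this x, socket hanging free beyond +x.
- cradle_seat (a point): Where the wrench's origin is when it lies in the cradle: 60 above the bench, frame parallel to the cradle's and the lying wrench's.
- glue_bottle: Yellow wood-glue bottle with an orange nozzle, 65 x 65 x 212, standing; origin under its middle. Leave it alone.
- screw_tin: White open tin of screws, 67 in diameter, 48 high; origin under its middle. Leave it alone.
- tape_measure: Red tape measure lying flat, 80 x 80 x 38; origin under its middle. Leave it alone.

How it is judged:
By the outcome, as a careful person would: the job done as asked, in the order asked, and still so for the second after the job is handed in, with the robot touching nothing.
It also fails if it takes over 72 s, if anything falls off the work surface, if the arm or the gripper's body presses on something with over 40 N, if the wrist force passes 120 N, or if a joint passes its speed limit or range.

ROBOT

A 6-joint arm with a two-finger parallel gripper is mounted at the origin on the work surface; the furniture and walls round the work are solid. World frame = base frame: x ahead of the robot, y to its left, z up, the work surface at z = 0. Lengths are in m, angles in rad, forces in N, time in s.
With the tool pointing down it reaches from about 0.275 to 0.825 m from the base axis. Payload 4.9 kg.
Tool frame: the origin (TCP) lies midway between the tips of the shut fingers; the grasp point (between the pads) lies 19 mm behind it; z points along the fingers, y is the line along which they close (so a half turn about z gives the same grasp; the last joint's range is limited). The gripper opens to 85 mm and grips with 20 to 120 N. Pads are 22 mm wide; open, the fingers measure 114 mm over their backs; the gripper's body (76 mm by 85 mm) begins 54 mm behind the grasp point. The pads swing forward as they close: fully open they stand 13 mm farther back than shut.
Start: joints at [0.997, 0.326, -0.193, 1.052, 0, 1.437], TCP at [0.234, 0.498, 0.231] pointing down, gripper open.
Joint ranges: [-2.65, 2.65], [-0.97, 1.79], [-1.3, 1.35], [-1.93, 2.1], [-1.47, 1.37], [-3.14, 3.14]. Speed limits (rad/s): [2.57, 2.57, 3.14, 3.14, 3.14, 3.14].

INTERFACE

Orientations are given as a unit quaternion [w, x, y, z].
In Python, from bench import get_state, camera, close_job gives the robot as it stands.
- The arm moves only by the tool move_arm, never from a script. Its argument "deltas" is a list of rows, each a list of 3 entries, a list of its own where there are three numbers: the shift along the tool's x, y, z in units of 25 mm (1.0 is 25 mm), then the turn about the tool's z in units of 8 degrees (1.0 is 8 degrees), then the closure, from -1 (fully open) to 1 (shut). In form: [[[tx, ty, tz], twist, jaw], ...]. A call has 1 to 12 rows; each row is the pose to reach, as a shift and turn from the pose commanded when the call began, along the tool's axes at that moment; what a row does not reach only later rows make up. A row lasts 1/10 s, in which the tool goes at most 50 mm and 8.59 degrees, less where a joint would pass 70% of its speed; a pose out of reach is approached as far as the arm can. A call with a gripper value outside its range is refused whole. The fingers move at their own pace and stop on an object; the grip force is fixed at half the most. Time passes only in rows, so rows that repeat a pose let the fingers close. It gives the time, the measured TCP pose, the force, the opening and the grip force at its end, in the units of the state.
- get_state(): the state, without advancing time (a new reading comes with each control period).
- camera(name): name is "side" or "top"; returns a dict with "img" (480x640x3 uint8, red, green, blue), "mtx" (3x3 intrinsics, pixels), "k1" (the pictures are not rectified: a ray, as slopes to the right and down, at radius r is drawn at 1 + k1 r^2 times it, then the intrinsics apply), "R" (3x3) and "t" (3): a world point X has camera coordinates R X + t. Camera axes: x right, y down, z forward; pixel columns grow to the right and rows downward; lengths in m; the calibration is good to about 2 mm. A picture is of the moment at which its call begins. There is no depth.
- close_job(): hands the job in; it is judged then, once.
The state is a dict: "t": time; "joint_positions": joint angles; "qvel": joint speeds; "joint_torque": joint torques, N m; "eef_pos": TCP position; "tool_rot": TCP orientation; "contact_force": force on the tool from outside, world axes, zero at the start; "wrist_torque": the same for the moment, N m; "opening": finger opening in m; "gripper_force": force on a finger pad.
Only numpy, scipy, OpenCV 4.12 (cv2) and the standard library are available. Lean on these libraries where they do the work, as an engineer would, in place of code of your own. Each camera call takes 0.05 s, during which the arm holds its last target. There are 200 camera calls.

## Working session

There is one attempt and no reset: what is moved stays moved. The work goes in short steps, Python scripts to look and compute and a tool call to move; the robot and the scene stay as the last step left them, time stands still between calls to the robot, and variables do not carry over. Pictures are saved under pics/ and viewed, at most 10 in all, crops included, and the job is handed in when it is done.

Besides the shell and the picture viewer there is one more tool, called after "Request:" as a command line: name --argument value ..., lists and objects as JSON in quotes. move_arm: Moves the arm, as the interface text tells. Its arguments: {"type":"object","properties":{"deltas":{"type":"array"}},"required":["deltas"]}

```bash
mkdir -p pics; ls; cat > h.py <<'E'
import numpy as np, cv2
from bench import get_state, camera, close_job
def px(c,X):
    p=c["R"]@np.asarray(X,float)+c["t"]; s=p[:2]/p[2]; s=s*(1+c["k1"]*(s@s)); return (c["mtx"]@[s[0],s[1],1])[:2]
def ray(c,uv):
    d=np.linalg.solve(c["mtx"],[uv[0],uv[1],1])[:2]; s=d.copy()
    for _ in range(20): s=d/(1+c["k1"]*(s@s))
    R=np.asarray(c["R"]); return -R.T@c["t"], R.T@np.array([s[0],s[1],1])
def on(c,uv,z):
    o,d=ray(c,uv); return o+d*(z-o[2])/d[2]
def save(c,n,box=None,f=1):
    im=c["img"][:,:,::-1]
    if box: im=im[box[1]:box[3],box[0]:box[2]]
    cv2.imwrite("pics/"+n+".png",cv2.resize(im,None,fx=f,fy=f,interpolation=cv2.INTER_CUBIC))
E
python3 - <<'E'
from h import *
for n in("top","side"):
    c=camera(n); save(c,n+"0"); print(n,c["mtx"],c["k1"],-np.asarray(c["R"]).T@c["t"])
print(get_state())
E
```

```text
pics
top [[433.72737606   0.         322.32427459]
 [  0.         433.72737606 232.39322908]
 [  0.           0.           1.        ]] -0.06125233365546268 [ 0.27423891 -0.14984373  0.94113503]
side [[623.23932139   0.         309.22558021]
 [  0.         623.23932139 247.43350026]
 [  0.           0.           1.        ]] -0.11567370571187137 [1.01468684 0.4436323  0.94164982]
{'t': 0.1, 'joint_positions': array([ 9.96804389e-01,  3.26860814e-01, -1.93499698e-01,  1.05203526e+00,
        6.24733085e-05,  1.43660286e+00]), 'qvel': array([ 0.00180806, -0.00131327,  0.00158981,  0.00141782, -0.0009343 ,
        0.00020194]), 'joint_torque': array([ 1.14621784e-03, -4.44237721e+01,  2.63039249e+01,  7.81882962e-03,
       -8.68677239e-05, -1.16823065e-05]), 'eef_pos': array([0.23383897, 0.49721661, 0.23057903]), 'tool_rot': array([-3.06593619e-04,  2.18131242e-01,  9.75919116e-01, -7.39276491e-04]), 'contact_force': array([ 0.41992188,  0.63060073, -0.18570847]), 'wrist_torque': array([-0.02818879,  0.0375506 , -0.00778627]), 'gripper_force': 0.0, 'opening': 0.08548918363181748}
```

View pics/top0.png

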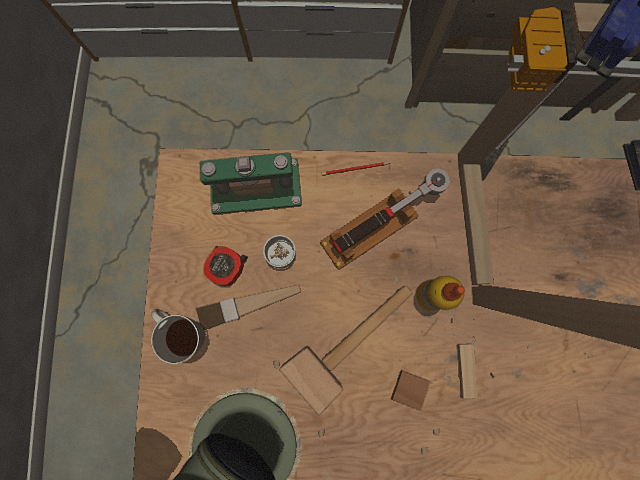

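View pics/side0.png

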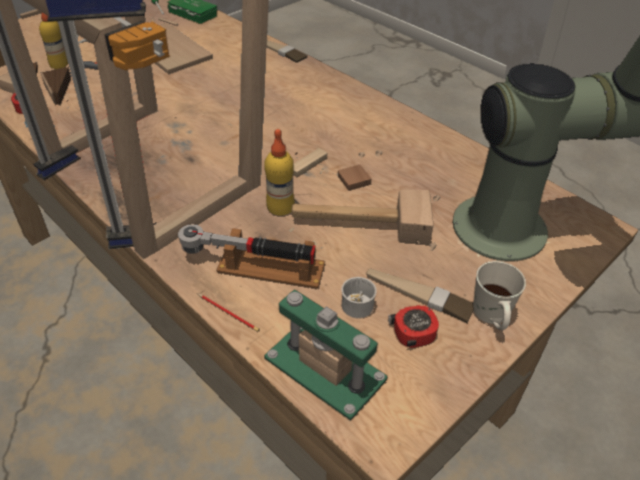

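The top view shows the press at (250,180), screw head at (246,164), tin at (279,252), tape at (222,266). The wrench lies from its tail at (335,250) to its head at (438,181), with the bottle at (445,292) and a wooden frame to the right. I'll zoom in on the top and side views.

```bash
python3 - <<'E'
from h import *
a=camera("top"); b=camera("side")
A=cv2.resize(a["img"][140:280,190:460],None,fx=2.96,fy=2.96,interpolation=3)[:,:800]
B=cv2.resize(b["img"][215:415,170:390],None,fx=3.6,fy=3,interpolation=3)
cv2.imwrite("pics/z1.png",A[:,:,::-1]); cv2.imwrite("pics/z2.png",B[:,:,::-1])
for n,uv,z in [("head",(438,181),.075),("tail",(335,250),.07),("screw",(246,164),.1635),("screw side",None,0)]:
    if uv: print(n,on(a,uv,z))
print("screw side",on(b,(326,319),.1635),"head side",on(b,(191,236),.075))
E
```

```text
head [ 0.54844117 -0.39030232  0.075     ]
tail [ 0.39980058 -0.17687276  0.07      ]
screw [ 0.54661655 -0.00436812  0.1635    ]
screw side [0.56455392 0.01051581 0.1635    ] head side [ 0.56329076 -0.37719114  0.075     ]
```

View pics/z1.png

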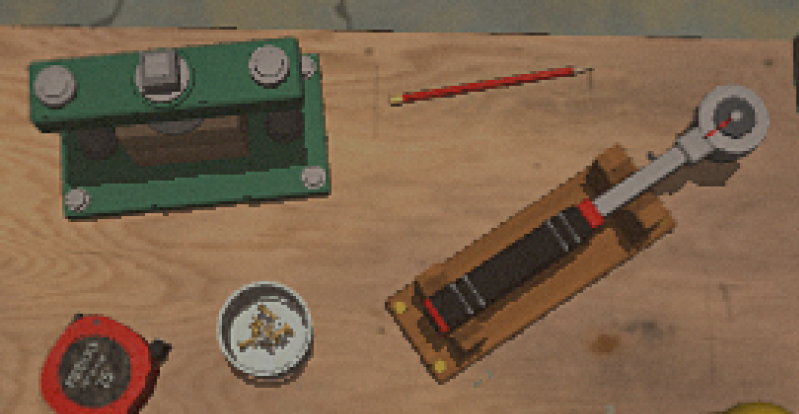

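View pics/z2.png

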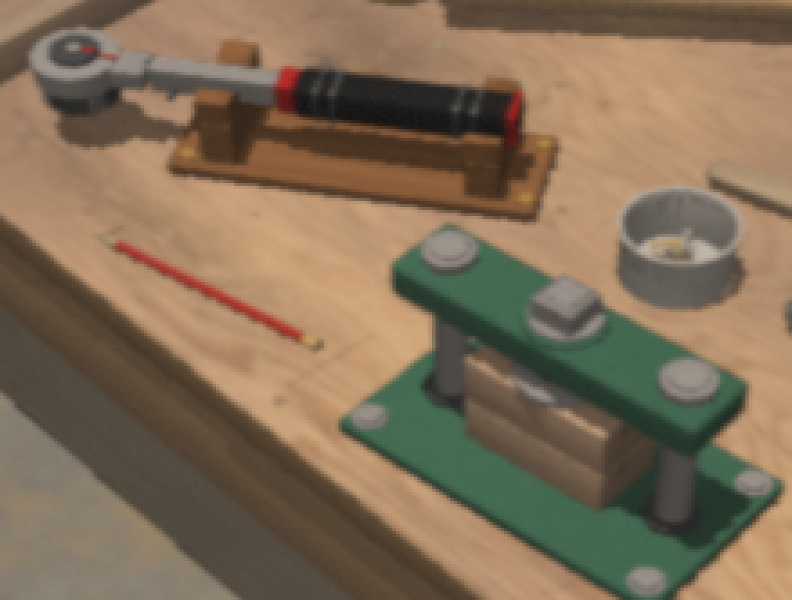

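The zoom shows the screw's top face at about (243.7,162.3) in the top picture and (327.5,312.5) in the side one. The head disc is at (438.3,179.5) and (190.8,230.7). Red collars bound the grip. Next I'll triangulate these and refine the axis with masks.

```bash
cat >> h.py <<'E'
def tri(a,ua,b,ub):
    o,d=ray(a,ua); p,e=ray(b,ub); d=d/np.linalg.norm(d); e=e/np.linalg.norm(e)
    s=np.linalg.lstsq(np.c_[d,-e],p-o,rcond=None)[0]; P=o+d*s[0]; Q=p+e*s[1]; return (P+Q)/2, np.linalg.norm(P-Q)
E
python3 - <<'E'
from h import *
a=camera("top"); b=camera("side")
print("screw",tri(a,(243.7,162.3),b,(327.5,312.5)), on(a,(243.7,162.3),.1635),on(b,(327.5,312.5),.1635))
print("head",tri(a,(438.3,179.5),b,(190.8,230.7)))
def red(c,box):
    im=c["img"].astype(int); m=np.zeros(im.shape[:2],np.uint8); x0,y0,x1,y1=box
    s=im[y0:y1,x0:x1]; m[y0:y1,x0:x1]=((s[...,0]>110)&(s[...,1]<70)&(s[...,2]<75))
    n,l,st,ce=cv2.connectedComponentsWithStats(m); return [(st[i,4],ce[i].round(1)) for i in range(1,n) if st[i,4]>5]
print("red top",red(a,(325,190,410,262))); print("red side",red(b,(235,225,330,270)))
g=a["img"][195:262,325:405].max(2); m=(g<62).astype(np.uint8)
n,l,st,ce=cv2.connectedComponentsWithStats(m); i=1+st[1:,4].argmax(); pts=np.argwhere(l==i)[:,::-1]+[325,195]
print("black",st[i],cv2.minAreaRect(pts.astype(np.float32)))
# brass dots z=.012+
for uv in((398,307),(440,367)): print("dot",on(a,(190+uv[0]/2.96,140+uv[1]/2.96),.013))
for uv in((187,153),(545,143),(525,198)): print("dot side",on(b,(170+uv[0]/3.6,215+uv[1]/3),.013))
E
```

```text
screw (array([0.55126815, 0.00073501, 0.15994772]), np.float64(0.0002922977708051068)) [5.49913966e-01 1.61497840e-04 1.63500000e-01] [0.55345872 0.00262859 0.1635    ]
head (array([ 0.5528882 , -0.39216906,  0.07248511]), np.float64(0.0010125931719352443))
red top [(np.int32(45), array([389.3, 211.7])), (np.int32(24), array([337. , 246.4]))]
red side [(np.int32(34), array([249.4, 241.2])), (np.int32(24), array([312.6, 250. ]))]
black [  7  15  63  52 784] ((362.1362609863281, 230.2770538330078), (23.378406524658203, 67.20660400390625), 46.36392593383789)
dot [ 0.42133641 -0.15563585  0.013     ]
dot [ 0.37781962 -0.1868688   0.013     ]
dot side [ 0.53673116 -0.3188051   0.013     ]
dot side [ 0.38049369 -0.18593009  0.013     ]
dot side [ 0.42422083 -0.1568597   0.013     ]
```

Request:
move_arm --deltas '[[[-20.4, -23.1, 0], 3.76, -1], [[-20.4, -23.1, 0], 3.76, -1], [[-20.4, -23.1, 0], 3.76, -1], [[-20.4, -23.1, 0], 3.76, -1], [[-20.4, -23.1, 0], 3.76, -1], [[-20.4, -23.1, 0], 3.76, -1], [[-20.4, -23.1, 0], 3.76, -1], [[-20.4, -23.1, 0], 3.76, -1], [[-20.4, -23.1, 0], 3.76, -1], [[-20.4, -23.1, 0], 3.76, -1], [[-20.4, -23.1, 0], 3.76, -1], [[-20.4, -23.1, 0], 3.76, -1]]'

```text
t: 1.5
eef_pos: [0.4023, -0.0806, 0.2316]
tool_rot: [0.001, 0.464, 0.886, 0.0]
contact_force: [0.9, -0.5, 0.5]
opening: 0.0858
gripper_force: 0.0
```

```bash
cat >> h.py <<'E'
from scipy.spatial.transform import Rotation as Ro
def rot(s): w,x,y,z=s["tool_rot"]; return Ro.from_quat([x,y,z,w]).as_matrix()
def delta(pos,yaw=None):
    s=get_state(); R=rot(s); d=R.T@(np.array(pos)-s["eef_pos"])/.025
    y=np.degrees(np.arctan2(R[1,0],R[0,0])); t=0 if yaw is None else -((yaw-y+180)%360-180)/8
    print("delta",d.round(2),"twist",round(t,2),"yaw now",y.round(1),s["eef_pos"].round(4),s["t"])
E
python3 -c "
from h import *
a=camera('top');b=camera('side')
print(tri(a,(389.3,211.7),b,(249.4,241.2)),tri(a,(337,246.4),b,(312.6,250)))
delta((.4497,-.2432,.13),124.7)"
```

```text
(array([ 0.48248233, -0.28890697,  0.06904249]), np.float64(0.0017447825251643626)) (array([ 0.40801246, -0.18194725,  0.0712792 ]), np.float64(0.0029640723317998323))
delta [-6.28 -2.08  4.09] twist -0.06 yaw now 124.2 [ 0.4041 -0.0839  0.2316] 1.6
```

Request:
move_arm --deltas '[[[-6.3, -2.1, 2.5], 0, -1], [[-6.3, -2.1, 2.5], 0, -1], [[-6.3, -2.1, 2.5], 0, -1], [[-6.3, -2.1, 3.5], 0, -1], [[-6.3, -2.1, 4.5], 0, -1], [[-6.3, -2.1, 5.5], 0, -1], [[-6.3, -2.1, 5.5], 0, -1], [[-6.3, -2.1, 5.5], 0, -1]]'

```text
t: 2.4
eef_pos: [0.4485, -0.237, 0.0939]
tool_rot: [-0.001, 0.464, 0.886, 0.0]
contact_force: [0.5, 1.8, 0.6]
opening: 0.0854
gripper_force: 0.0
```

```bash
python3 -c "
from h import *
delta((.4500,-.2430,.039),124.8)
a=camera('top'); save(a,'g1',(300,130,500,280),4)"
```

```text
delta [-0.24 -0.09  2.2 ] twist -0.01 yaw now 124.8 [ 0.4485 -0.237   0.0939] 2.4
```

View pics/g1.png

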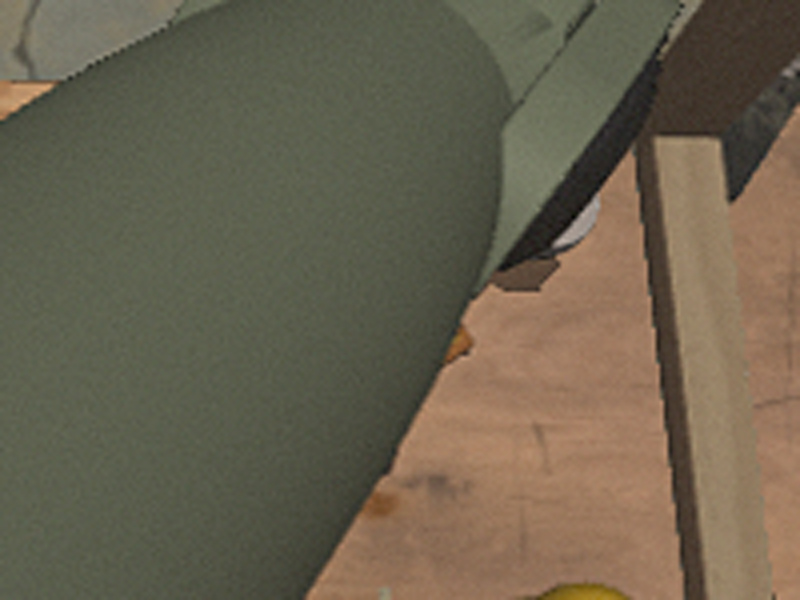

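The arm hides the wrench from the top camera; only the rim of the head shows at crop (580,225). The numbers agree, so I'll descend and grip.

Request:
move_arm --deltas '[[[-0.2, -0.1, 1.0], 0, -1], [[-0.2, -0.1, 2.0], 0, -1], [[-0.2, -0.1, 2.2], 0, -1], [[-0.2, -0.1, 2.2], 0, -1], [[-0.2, -0.1, 2.2], 0, 0.5], [[-0.2, -0.1, 2.2], 0, 1], [[-0.2, -0.1, 2.2], 0, 1], [[-0.2, -0.1, 2.2], 0, 1], [[-0.2, -0.1, 2.2], 0, 1], [[-0.2, -0.1, 2.2], 0, 1]]'

```text
t: 3.45
eef_pos: [0.45, -0.2434, 0.0395]
tool_rot: [0.001, 0.464, 0.886, 0.0]
contact_force: [-0.9, 0.6, 5.4]
opening: 0.0254
gripper_force: 59.7
```

```bash
python3 -c "
from h import *
s=get_state();print(s['wrist_torque'],s['eef_pos'],s['tool_rot'])
b=camera('side'); save(b,'g2',(160,200,360,350),4)"
```

```text
[0.21639227 0.10511706 0.15340391] [ 0.45000252 -0.24339115  0.03953516] [6.44822144e-04 4.63759973e-01 8.85960638e-01 1.39501098e-04]
```

View pics/g2.png

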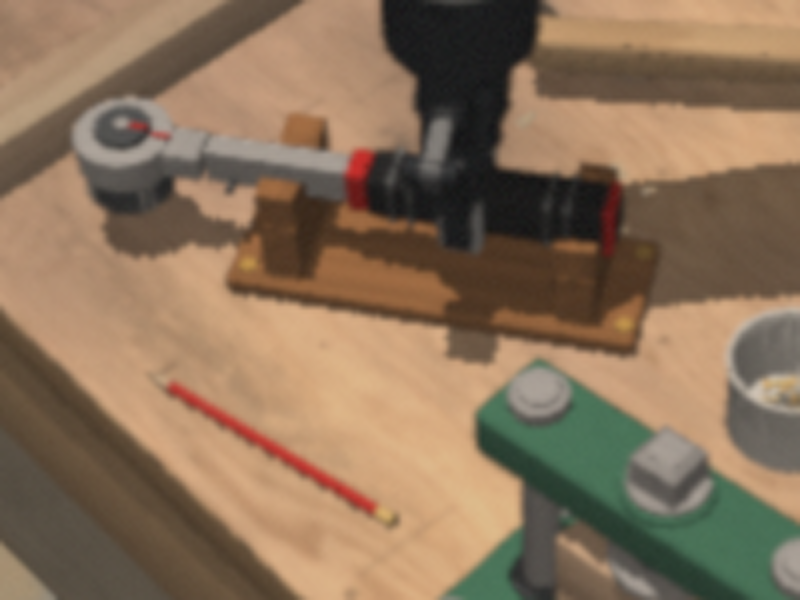

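The wrench is gripped (opening 25.4 mm) just ahead of the grip's middle, with its head at crop (125,130). I'll lift it and measure the screw's yaw from the first pictures.

Request:
move_arm --deltas '[[[0, 0, -0.5], 0, 1], [[0, 0, -1.2], 0, 1], [[0, 0, -2.2], 0, 1], [[0, 0, -3.4], 0, 1], [[0, 0, -4.8], 0, 1], [[0, 0, -6.2], 0, 1], [[0, 0, -7.2], 0, 1], [[0, 0, -7.2], 0, 1], [[0, 0, -7.2], 0, 1]]'

```text
t: 4.4
eef_pos: [0.4488, -0.2429, 0.2182]
tool_rot: [-0.0, 0.464, 0.886, 0.0]
contact_force: [-0.1, 0.1, -4.7]
opening: 0.0257
gripper_force: 59.4
```

```bash
python3 -c "
from h import *
s=get_state();print(s['wrist_torque'],s['eef_pos'],s['tool_rot'],s['opening'])
A=cv2.imread('pics/top0.png')[145:185,225:265]; B=cv2.imread('pics/side0.png')[295:335,307:347]; b=camera('side'); C=b['img'][60:260,90:390,::-1]
f=lambda i,w,h: cv2.resize(i,(w,h),interpolation=3)
cv2.imwrite('pics/s1.png',np.vstack([np.hstack([f(A,350,350),f(B,350,350)]),f(C,375,250)[:, :700] if 0 else np.hstack([f(C,375,250),np.zeros((250,325,3),np.uint8)])]))"
```

```text
[0.31989111 0.11070427 0.01334336] [ 0.44884885 -0.24287331  0.21817753] [-4.34623975e-04  4.63942064e-01  8.85865436e-01  4.58388181e-05] 0.025650031448002996
```

View pics/s1.png

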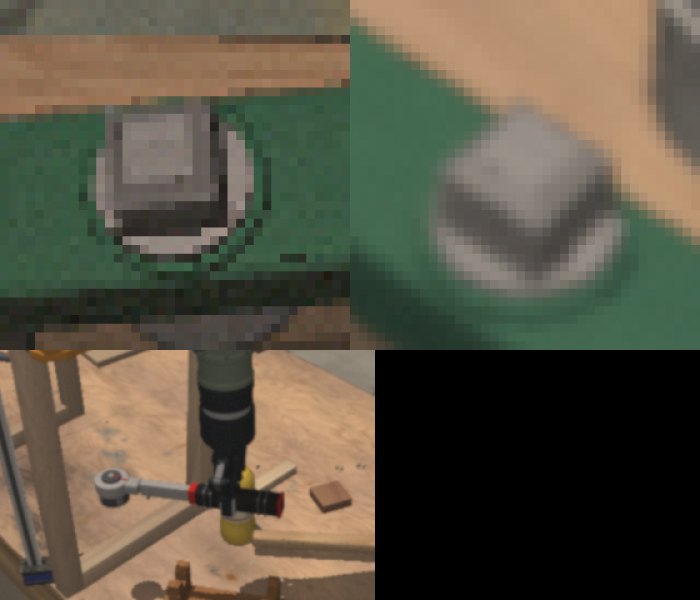

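```bash
python3 -c "
from h import *
a=camera('top');b=camera('side')
T=lambda u,v,z: on(a,(225+u/8.75-.06,145+v/8.75-.06),z)
S=lambda u,v,z: on(b,(307+(u-350)/8.75-.06,295+v/8.75-.06),z)
ang=lambda p,q: np.degrees(np.arctan2(*(q-p)[1::-1]))
t=[T(*p,.1635) for p in((122,118),(190,112),(195,178),(125,182))]
o=[S(*p,.159) for p in((440,190),(530,235),(612,170),(525,100))]
for n,q in(('top',t),('side',o)):
  print(n,np.mean(q,0).round(4),[round(ang(q[i],q[(i+1)%4])%90,1) for i in range(4)],[round(np.linalg.norm(q[i]-q[(i+1)%4])*1000,1) for i in range(4)])
p,q=T(125,210,.159),T(215,203,.159);print('bevel edge',ang(p,q)%90)
p,q=T(0,305,.138),T(270,290,.138);print('beam edge',ang(p,q)%90)
w=np.radians(-55.2);H=np.array([.4488+.18*np.cos(w),-.2429+.18*np.sin(w),.2512]);print(H,px(b,H),'meas 179.6 162.4', px(b,H-[0,0,.01]))
"
```

```text
top [0.5509 0.0015 0.1635] [np.float64(6.2), np.float64(7.2), np.float64(4.3), np.float64(5.8)] [np.float64(14.7), np.float64(15.1), np.float64(15.1), np.float64(14.6)]
side [0.5545 0.003  0.159 ] [np.float64(14.0), np.float64(1.4), np.float64(89.9), np.float64(10.0)] [np.float64(19.4), np.float64(21.7), np.float64(23.0), np.float64(26.9)]
bevel edge 5.56876566233008
beam edge 4.237532924164896
[ 0.55152844 -0.39070686  0.2512    ] [179.94167596 160.2858817 ] meas 179.6 162.4 [180.67166485 164.62099864]
```

Screw centre is about (0.552, 0.002) with the square's yaw about +6°; its measured top edges of 14.6–15.1 mm match the given 14.5. The wrench hangs level to within a few mm. I'll carry it over with the handle towards the robot.

Request:
move_arm --deltas '[[[0.5, 0.15, 0], -0.4, 1], [[1.3, 0.4, -0.2], -1.1, 1], [[2.3, 0.7, -0.3], -1.9, 1], [[3.4, 1.0, -0.3], -2.8, 1], [[4.5, 1.3, -0.3], -3.7, 1], [[5.6, 1.6, -0.3], -4.6, 1], [[6.7, 1.95, -0.3], -5.5, 1], [[7.7, 2.25, -0.3], -6.4, 1], [[8.6, 2.5, -0.3], -7.2, 1], [[9.15, 2.67, -0.3], -7.65, 1], [[9.15, 2.67, -0.3], -7.65, 1], [[9.15, 2.67, -0.3], -7.65, 1]]'

```text
t: 5.75
eef_pos: [0.3735, -0.0172, 0.2255]
tool_rot: [-0.001, -0.052, 0.999, -0.0]
contact_force: [0.2, 0.2, -4.6]
opening: 0.0255
gripper_force: 59.7
```

```bash
python3 -c "
from h import *
delta((.373,-.0168,.19),186)
a=camera('top');b=camera('side');A=a['img'][130:230,190:310,::-1];B=b['img'][230:350,260:400,::-1]
f=lambda i,w,h: cv2.resize(i,(w,h),interpolation=3)
cv2.imwrite('pics/s2.png',np.hstack([f(A,360,300),f(B,420,360)[:300]]))"
```

```text
delta [0.02 0.02 1.42] twist -0.01 yaw now -174.1 [ 0.3735 -0.0172  0.2255] 5.75
```

View pics/s2.png

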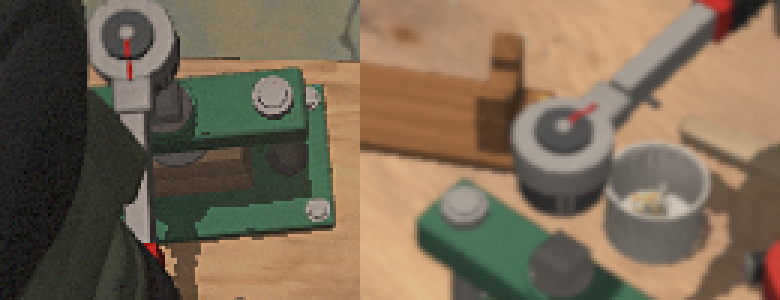

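Top view: head disc centre at (232.7,141). Side view: at (328.7,272). I'll triangulate and compare it with the screw.

```bash
python3 -c "
from h import *
a=camera('top');b=camera('side')
# dark dial mask centroid near the head
def dial(c,u,v,r):
    g=cv2.cvtColor(c['img'],cv2.COLOR_RGB2GRAY)[v-r:v+r+1,u-r:u+r+1]; m=(g<105).astype(np.uint8); n,l,st,ce=cv2.connectedComponentsWithStats(m); 
    i=1+st[1:,4].argmax(); x=cv2.minEnclosingCircle(np.argwhere(l==i)[:,::-1].astype(np.float32)); return st[i,4],np.array(x[0])+[u-r,v-r],x[1]
print(dial(a,232,141,9),dial(b,328,272,11))
print(tri(a,(232.7,141),b,(328.7,272)),on(a,(232.7,141),.2585),on(b,(328.7,272),.2585))
"
```

```text
(np.int32(223), array([232.625 , 141.3125]), 8.971626281738281) (np.int32(211), array([327.11467934, 273.43577957]), 9.248026847839355)
(array([0.55356666, 0.00217502, 0.25857549]), np.float64(0.0004856544471659035)) [0.55343797 0.0023762  0.2585    ] [0.55365377 0.00192461 0.2585    ]
```

Request:
move_arm --deltas '[[[0.05, 0, 0.5], 0, 1], [[0.05, 0, 1.1], 0, 1], [[0.05, 0, 1.6], 0, 1], [[0.05, 0, 1.8], 0, 1], [[0.05, 0, 1.9], 0, 1], [[0.05, 0, 2.0], 0, 1], [[0.05, 0, 2.1], 0, 1], [[0.05, 0, 2.2], 0, 1], [[0.05, 0, 2.3], 0, 1], [[0.05, 0, 2.3], 0, 1]]'

```text
t: 6.95
eef_pos: [0.3725, -0.0173, 0.1686]
tool_rot: [-0.0, -0.052, 0.999, 0.0]
contact_force: [-0.8, 0.2, -2.5]
opening: 0.0257
gripper_force: 59.7
```

```bash
python3 -c "
from h import *
delta((.373,-.0168,.155),186)
print(get_state()['wrist_torque'])"
```

```text
delta [-0.02  0.02  0.54] twist -0.01 yaw now -174.1 [ 0.3725 -0.0173  0.1686] 6.95
[-0.06760573  0.34801596 -0.02499704]
```

Request:
move_arm --deltas '[[[0, 0, 0.1], 0, 1], [[0, 0, 0.2], 0, 1], [[0, 0, 0.28], 0, 1], [[0, 0, 0.36], 0, 1], [[0, 0, 0.36], 0, 1]]'

```text
t: 7.45
eef_pos: [0.3717, -0.0173, 0.1597]
tool_rot: [-0.001, -0.052, 0.999, -0.0]
contact_force: [-6.0, -1.1, 2.4]
opening: 0.025
gripper_force: 60.6
```

```bash
python3 -c "
from h import *
delta((.373,-.0168,.155),186)
print(get_state()['wrist_torque'])"
```

```text
delta [-0.05  0.01  0.19] twist -0.01 yaw now -174.1 [ 0.3717 -0.0173  0.1597] 7.45
[-0.01301075  0.62428393 -0.01781407]
```

Request:
move_arm --deltas '[[[0.08, 0, 0], 0, 1], [[0.08, 0, 0.06], 0, 1], [[0.08, 0, 0.12], 0, 1], [[0.08, 0, 0.18], 0, 1], [[0.08, 0, 0.2], 0, 1], [[0.08, 0, 0.2], 0, 1]]'

```text
t: 8.05
eef_pos: [0.3705, -0.0175, 0.1545]
tool_rot: [-0.0, -0.052, 0.999, 0.0]
contact_force: [-0.8, 0.3, -4.8]
opening: 0.0253
gripper_force: 59.8
```

```bash
python3 -c "
from h import *
delta((.373,-.0168,.155),186)
print(get_state()['wrist_torque'])"
```

```text
delta [-0.1   0.02 -0.02] twist -0.01 yaw now -174.1 [ 0.3705 -0.0175  0.1545] 8.05
[-0.03572238  0.48352858 -0.00784757]
```

Request:
move_arm --deltas '[[[0, 0, 0.04], 0, 1], [[0, 0, 0.08], 0, 1], [[0, 0, 0.08], 0, 1]]'

```text
t: 8.35
eef_pos: [0.3705, -0.0175, 0.1526]
tool_rot: [-0.0, -0.052, 0.999, 0.0]
contact_force: [-0.9, 0.6, -5.3]
opening: 0.0251
gripper_force: 59.8
```

```bash
python3 -c "
from h import *
a=camera('top');b=camera('side');A=a['img'][130:230,190:310,::-1];B=b['img'][230:350,260:400,::-1]
print(get_state()['wrist_torque'])
f=lambda i,w,h: cv2.resize(i,(w,h),interpolation=3)
cv2.imwrite('pics/s3.png',np.hstack([f(A,360,300),f(B,420,360)[:300]]))"
```

```text
[-0.0907856   0.68717822 -0.01296428]
```

View pics/s3.png

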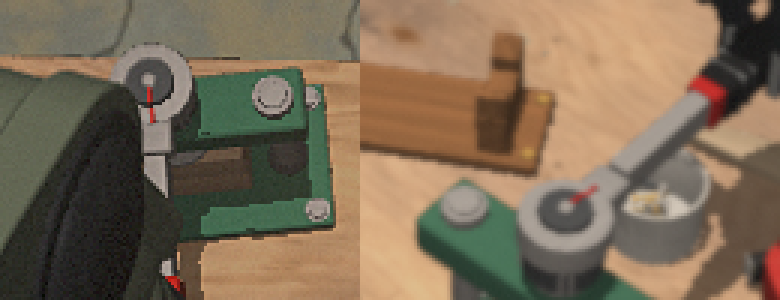

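```bash
python3 -c "
from h import *
a=camera('top');b=camera('side')
P=tri(a,(239.7,156.3),b,(330,300.3));print(P,on(a,(239.7,156.3),.188),on(b,(330,300.3),.188))
# frame-difference-free check: beam/collar points: pitch from red collar front
def red(c,box):
    im=c['img'].astype(int); x0,y0,x1,y1=box; s=im[y0:y1,x0:x1]; m=((s[...,0]>110)&(s[...,1]<70)&(s[...,2]<75)).astype(np.uint8)
    n,l,st,ce=cv2.connectedComponentsWithStats(m); return [(st[i,4],ce[i]+[x0,y0]) for i in range(1,n) if st[i,4]>4]
print(red(a,(235,200,265,260)),red(b,(360,240,400,275)))
s=get_state();print(s['contact_force'],s['wrist_torque'])
"
```

```text
(array([0.55063214, 0.003197  , 0.19209893]), np.float64(0.001601376251243137)) [0.55266705 0.00341874 0.188     ] [0.54762901 0.0014497  0.188     ]
[(np.int32(14), array([247.57142857, 223.42857143]))] [(np.int32(58), array([375.93103448, 259.25862069]))]
[-1.17883367 -0.23324838 -3.94049352] [-0.07872203  0.74645237  0.00941038]
```

Compared with the earlier fix, the head looks about 4 mm above home, the wrist moment has grown, and little force is carried. That looks like a slight nose-up jam. I'll relieve the height and wobble gently within the play.

Request:
move_arm --deltas '[[[0, 0, -0.1], 0, 1], [[0, 0.2, -0.1], 0.2, 1], [[0, 0.3, -0.1], 0.3, 1], [[0, 0.3, -0.1], 0.3, 1]]'

```text
t: 8.95
eef_pos: [0.3697, -0.0099, 0.1553]
tool_rot: [-0.0, -0.031, 1.0, -0.0]
contact_force: [-4.4, -0.3, -3.8]
opening: 0.0253
gripper_force: 59.8
```

```bash
python3 -c "
from h import *
s=get_state();print(s['contact_force'],s['wrist_torque'],s['eef_pos'])"
```

```text
[-4.39041197 -0.34459737 -3.83958425] [-0.08565917  0.88606171  0.02898864] [ 0.36972526 -0.0098913   0.15532284]
```

Request:
move_arm --deltas '[[[0, -0.3, 0], -0.3, 1], [[0, -0.6, 0], -0.6, 1], [[0, -0.6, 0], -0.6, 1]]'

```text
t: 9.25
eef_pos: [0.3719, -0.0258, 0.1556]
tool_rot: [0.001, -0.072, 0.997, -0.0]
contact_force: [-0.4, 0.2, -4.3]
opening: 0.0255
gripper_force: 59.8
```

```bash
python3 -c "
from h import *
s=get_state();print(s['contact_force'],s['wrist_torque'],s['eef_pos'])"
```

```text
[-0.43720817  0.21659805 -4.33810235] [-0.06815747  0.33900345 -0.01252488] [ 0.37187043 -0.02577285  0.15562335]
```

Request:
move_arm --deltas '[[[0, 0, 0.04], 0, 1], [[0, 0, 0.08], 0, 1], [[0, 0, 0.08], 0, 1]]'

```text
t: 9.55
eef_pos: [0.371, -0.0248, 0.1532]
tool_rot: [0.0, -0.073, 0.997, 0.0]
contact_force: [0.7, 0.4, -3.9]
opening: 0.0255
gripper_force: 59.8
```

```bash
python3 -c "
from h import *
s=get_state();print(s['contact_force'],s['wrist_torque'],s['eef_pos'])
a=camera('top');b=camera('side')
def dial(c,u,v,r):
    g=cv2.cvtColor(c['img'],cv2.COLOR_RGB2GRAY)[v-r:v+r+1,u-r:u+r+1]; 
    m=(g<100).astype(np.uint8); n,l,st,ce=cv2.connectedComponentsWithStats(m); k=1+st[1:,4].argmax(); h=cv2.morphologyEx((l==k).astype(np.uint8),cv2.MORPH_OPEN,np.ones((3,3),np.uint8)); p=np.argwhere(h)[:,::-1].astype(np.float32); return len(p),(cv2.fitEllipse(cv2.convexHull(p))[0]+np.array([u-r,v-r])) 
d,e=dial(a,240,156,8),dial(b,330,300,10);print(d,e,tri(a,d[1],b,e[1]))"
```

```text
[ 0.72938017  0.44366621 -3.92279056] [-0.07255046  0.25270068 -0.04283239] [ 0.37095779 -0.02483547  0.15319   ]
(188, array([238.6716733, 157.8089962])) (178, array([328.58658314, 299.71926308])) (array([0.54961638, 0.00288001, 0.19178037]), np.float64(0.0039004659612353132))
```

Request:
move_arm --deltas '[[[0, 0, 0.04], 0, 1], [[0, 0, 0.08], 0, 1], [[0, 0, 0.08], 0, 1]]'

```text
t: 9.95
eef_pos: [0.3708, -0.025, 0.1511]
tool_rot: [-0.0, -0.073, 0.997, 0.0]
contact_force: [0.7, -0.1, -5.0]
opening: 0.0253
gripper_force: 59.8
```

```bash
python3 -c "
from h import *
s=get_state();print(s['contact_force'],s['wrist_torque'],s['eef_pos'])"
```

```text
[ 0.67935965 -0.05533928 -4.97283808] [-0.06577966  0.2829613   0.03050209] [ 0.3707989  -0.02498296  0.15114433]
```

Request:
move_arm --deltas '[[[0, 0, 0.04], 0, 1], [[0, 0, 0.08], 0, 1], [[0, 0, 0.12], 0, 1], [[0, 0, 0.12], 0, 1]]'

```text
t: 10.35
eef_pos: [0.3709, -0.025, 0.1482]
tool_rot: [0.0, -0.073, 0.997, 0.0]
contact_force: [0.3, -0.3, -4.3]
opening: 0.0253
gripper_force: 59.8
```

```bash
python3 -c "
from h import *
s=get_state();print(s['contact_force'],s['wrist_torque'],s['eef_pos'])"
```

```text
[ 0.27181477 -0.34787629 -4.30601252] [-0.04992265  0.23162905  0.01181324] [ 0.37091238 -0.02504494  0.14820755]
```

```bash
cat >> h.py <<'E'
def dial(c,u,v,r):
    g=cv2.cvtColor(c['img'],cv2.COLOR_RGB2GRAY)[v-r:v+r+1,u-r:u+r+1]
    m=(g<100).astype(np.uint8); n,l,st,ce=cv2.connectedComponentsWithStats(m); k=1+st[1:,4].argmax(); h=cv2.morphologyEx((l==k).astype(np.uint8),cv2.MORPH_OPEN,np.ones((3,3),np.uint8)); p=np.argwhere(h)[:,::-1].astype(np.float32); return len(p),(cv2.fitEllipse(cv2.convexHull(p))[0]+np.array([u-r,v-r])) 
def red(c,box):
    im=c['img'].astype(int); x0,y0,x1,y1=box; s=im[y0:y1,x0:x1]; m=((s[...,0]>110)&(s[...,1]<70)&(s[...,2]<75)).astype(np.uint8)
    n,l,st,ce=cv2.connectedComponentsWithStats(m); return [(st[i,4],(ce[i]+[x0,y0]).round(1)) for i in range(1,n) if st[i,4]>4]
E
python3 -c "
from h import *
a=camera('top');b=camera('side')
print(red(a,(220,130,265,260)),red(b,(320,230,420,320)))
A=a['img'][130:230,190:310,::-1];B=b['img'][230:330,290:410,::-1]
f=lambda i: cv2.resize(i,(400,333),interpolation=3)
cv2.imwrite('pics/s4.png',np.hstack([f(A),f(B)]))"
```

```text
[] [(np.int32(54), array([373.5, 259.4])), (np.int32(6), array([332.2, 296.8])), (np.int32(93), array([400.3, 314.4]))]
```

View pics/s4.png

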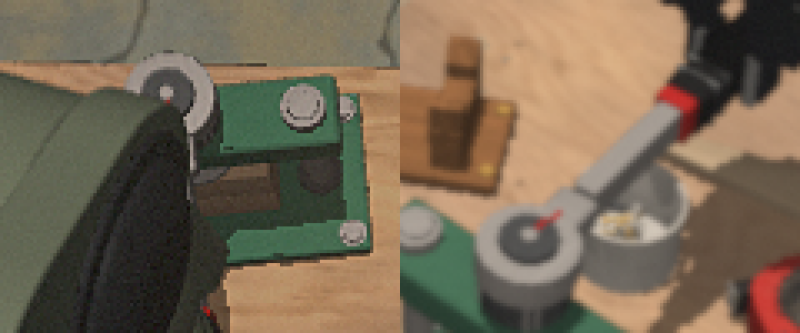

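The crop shows the head over the screw. The dial is at (240.1,157.6) in the top view and (328.4,302) in the side view, about 2 px lower than before, so the head is still coming down freely.

```bash
python3 -c "
from h import *
a=camera('top');b=camera('side')
print(tri(a,(240.1,157.6),b,(328.4,302)))
for z in(.183,.188,.193): print(z,on(a,(240.1,157.6),z),on(b,(328.4,302),z))
for z in (.194,.188): print(px(a,(.5505,.001,z)),px(b,(.5505,.001,z)))
print(dial(b,328,302,9),dial(a,240,157,8))
# beam bottom/collar: collar centre of red band predicted from wrench pose for pitch check
s=get_state();p=s['eef_pos']; y=np.radians(8.4)
for dz in(.0205,.0245,.0285): print(dz,px(b,p+[.052*np.cos(y),.052*np.sin(y),dz]))"
```

```text
(array([0.55096513, 0.00221849, 0.18703518]), np.float64(0.0013589339359032769))
0.183 [0.55200109 0.00355332 0.183     ] [ 0.54888227 -0.00070162  0.183     ]
0.188 [0.55016922 0.00254165 0.188     ] [0.55195223 0.00222683 0.188     ]
0.193 [0.54833734 0.00152997 0.193     ] [0.55502219 0.00515528 0.193     ]
[240.35775871 156.28275691] [328.61215934 298.61760759]
[240.94854452 157.44074492] [328.51010716 301.08791054]
(174, array([328.43113613, 301.54147148])) (193, array([239.2546463 , 159.14786148]))
0.0205 [373.69765751 263.41948261]
0.0245 [373.87876412 261.80602633]
0.0285 [374.06072718 260.18400188]
```

Request:
move_arm --deltas '[[[0, 0, 0.04], 0, 1], [[0, 0, 0.08], 0, 1], [[0, 0, 0.08], 0, 1]]'

```text
t: 10.85
eef_pos: [0.3714, -0.0251, 0.1466]
tool_rot: [0.001, -0.073, 0.997, -0.0]
contact_force: [-1.1, -0.3, 1.4]
opening: 0.0255
gripper_force: 60.3
```

```bash
python3 -c "
from h import *
s=get_state();print(s['contact_force'],s['wrist_torque'],s['eef_pos'])
b=camera('side');print(dial(b,328,302,9),red(b,(360,240,385,280)))"
```

```text
[-1.11598202 -0.3469944   1.38257718] [ 0.05462448 -0.18680874  0.04691551] [ 0.37137357 -0.02509393  0.14655244]
(170, array([328.26625538, 301.66486931])) [(np.int32(53), array([373.4, 259.8]))]
```

Contact: Fz rose by about 5.7 N and the moment fell, so the socket is seated (TCP z 0.1466, head z about 0.187, home 0.188). Now I'll turn in arcs about (0.5495, 0.0012), radius 7.2 units.

Request:
move_arm --deltas '[[[0, 0.25, 0], 0.25, 1], [[-0.02, 0.5, 0], 0.5, 1], [[-0.04, 0.75, 0], 0.75, 1], [[-0.07, 1.0, 0], 1.0, 1], [[-0.07, 1.0, 0], 1.0, 1]]'

```text
t: 11.4
eef_pos: [0.3685, -0.0, 0.1464]
tool_rot: [-0.0, -0.003, 1.0, -0.001]
contact_force: [-5.0, -1.7, 1.3]
opening: 0.0254
gripper_force: 60.6
```

```bash
cat >> h.py <<'E'
def f():
    s=get_state();R=rot(s);C=np.array([.5495,.0012]);d=s['eef_pos'][:2]-C
    print('F tool',(R.T@s['contact_force']).round(2),'Tq tool',(R.T@s['wrist_torque']).round(3),'r',np.linalg.norm(d).round(4),'ang',(np.degrees(np.arctan2(d[1],d[0]))%360).round(2),'yaw',(np.degrees(np.arctan2(R[1,0],R[0,0]))%360).round(2),'z',s['eef_pos'][2].round(4),s['t'])
E
python3 -c "
from h import *
f()"
```

```text
F tool [ 5.05 -1.72 -1.29] Tq tool [0.272 0.262 0.195] r 0.181 ang 180.39 yaw 180.34 z 0.1464 11.4
```

Request:
move_arm --deltas '[[[0.06, 0.25, 0], 0.25, 1], [[0.05, 0.5, 0], 0.5, 1], [[0.05, 0.5, 0], 0.5, 1]]'

```text
t: 11.7
eef_pos: [0.3688, 0.012, 0.1467]
tool_rot: [0.001, 0.031, 1.0, -0.001]
contact_force: [0.4, -2.9, -0.9]
opening: 0.0249
gripper_force: 60.3
```

```bash
python3 -c "
from h import *
f()"
```

```text
F tool [-0.57 -2.86  0.86] Tq tool [ 0.46  -0.408 -0.191] r 0.181 ang 176.59 yaw 176.42 z 0.1467 11.7
```

Request:
move_arm --deltas '[[[0, 0.25, 0.02], 0.25, 1], [[-0.02, 0.5, 0.03], 0.5, 1], [[-0.02, 0.5, 0.03], 0.5, 1]]'

```text
t: 12.0
eef_pos: [0.3699, 0.0243, 0.146]
tool_rot: [0.001, 0.066, 0.998, -0.001]
contact_force: [-0.9, -4.0, 1.5]
opening: 0.0251
gripper_force: 60.7
```

```bash
python3 -c "
from h import *
f()"
```

```text
F tool [ 0.36 -4.05 -1.51] Tq tool [ 0.671 -0.57  -0.461] r 0.1811 ang 172.67 yaw 172.45 z 0.146 12.0
```

Request:
move_arm --deltas '[[[0, 0.25, 0], 0.25, 1], [[-0.02, 0.5, 0], 0.5, 1], [[-0.02, 0.5, 0], 0.5, 1]]'

```text
t: 12.3
eef_pos: [0.3719, 0.0367, 0.1459]
tool_rot: [0.001, 0.101, 0.995, -0.001]
contact_force: [-0.8, -2.5, 2.7]
opening: 0.0253
gripper_force: 60.8
```

```bash
python3 -c "
from h import *
f()"
```

```text
F tool [ 0.24 -2.65 -2.71] Tq tool [ 0.55  -0.684 -0.563] r 0.1811 ang 168.69 yaw 168.46 z 0.1459 12.3
```

Request:
move_arm --deltas '[[[0, 0.25, 0], 0.25, 1], [[-0.02, 0.5, 0], 0.5, 1], [[-0.02, 0.5, 0], 0.5, 1]]'

```text
t: 12.6
eef_pos: [0.3747, 0.0488, 0.1457]
tool_rot: [0.0, 0.135, 0.991, -0.001]
contact_force: [0.6, -3.3, 1.4]
opening: 0.0253
gripper_force: 60.8
```

```bash
python3 -c "
from h import *
f();f()"
```

```text
F tool [-1.43 -3.   -1.42] Tq tool [ 0.625 -0.664 -0.609] r 0.1812 ang 164.77 yaw 164.44 z 0.1457 12.6
F tool [-1.43 -3.   -1.42] Tq tool [ 0.625 -0.664 -0.609] r 0.1812 ang 164.77 yaw 164.44 z 0.1457 12.6
```

Request:
move_arm --deltas '[[[0, 0.25, 0], 0.25, 1], [[-0.02, 0.5, 0], 0.5, 1], [[-0.02, 0.5, 0], 0.5, 1]]'

```text
t: 12.9
eef_pos: [0.3783, 0.0608, 0.1456]
tool_rot: [0.0, 0.17, 0.985, -0.0]
contact_force: [-0.6, -2.2, 0.9]
opening: 0.0253
gripper_force: 61.0
```

```bash
python3 -c "
from h import *
f()"
```

```text
F tool [-0.19 -2.32 -0.87] Tq tool [ 0.514 -0.757 -0.708] r 0.1813 ang 160.8 yaw 160.46 z 0.1456 12.9
```

Request:
move_arm --deltas '[[[0, 0.25, 0], 0.25, 1], [[-0.02, 0.5, 0], 0.5, 1], [[-0.02, 0.5, 0], 0.5, 1]]'

```text
t: 13.2
eef_pos: [0.3828, 0.0726, 0.1456]
tool_rot: [0.0, 0.204, 0.979, -0.0]
contact_force: [-0.6, -2.7, 2.2]
opening: 0.0252
gripper_force: 61.1
```

```bash
python3 -c "
from h import *
f()"
```

```text
F tool [-0.51 -2.68 -2.22] Tq tool [ 0.501 -0.723 -0.802] r 0.1813 ang 156.83 yaw 156.47 z 0.1456 13.2
```

Request:
move_arm --deltas '[[[0, 0.27, 0], 0.22, 1], [[-0.02, 0.53, 0], 0.45, 1], [[-0.02, 0.53, 0], 0.45, 1]]'

```text
t: 13.5
eef_pos: [0.388, 0.0838, 0.1453]
tool_rot: [-0.0, 0.235, 0.972, -0.001]
contact_force: [-1.6, -4.3, 1.7]
opening: 0.0253
gripper_force: 60.8
```

```bash
python3 -c "
from h import *
f()"
```

```text
F tool [-0.52 -4.59 -1.66] Tq tool [ 1.069 -0.811 -0.339] r 0.1814 ang 152.93 yaw 152.77 z 0.1453 13.5
```

Request:
move_arm --deltas '[[[0, 0.2, 0], 0.2, 1], [[-0.02, 0.4, 0], 0.38, 1], [[-0.02, 0.4, 0], 0.38, 1]]'

```text
t: 13.8
eef_pos: [0.3926, 0.0924, 0.1452]
tool_rot: [-0.001, 0.261, 0.965, -0.001]
contact_force: [-2.1, -5.5, 2.2]
opening: 0.025
gripper_force: 60.9
```

```bash
python3 -c "
from h import *
f()"
```

```text
F tool [-1.   -5.84 -2.23] Tq tool [ 1.158 -0.755 -0.371] r 0.1814 ang 149.84 yaw 149.74 z 0.1452 13.8
```

Request:
move_arm --deltas '[[[0, 0.2, 0], 0.19, 1], [[-0.02, 0.38, 0], 0.37, 1], [[-0.02, 0.38, 0], 0.37, 1]]'

```text
t: 14.1
eef_pos: [0.3975, 0.1004, 0.1452]
tool_rot: [-0.001, 0.286, 0.958, -0.001]
contact_force: [-4.3, -4.8, 2.5]
opening: 0.0252
gripper_force: 61.0
```

```bash
python3 -c "
from h import *
f()
b=camera('side');print(red(b,(300,260,360,330)))"
```

```text
F tool [ 0.94 -6.4  -2.51] Tq tool [ 1.196 -0.668 -0.322] r 0.1815 ang 146.87 yaw 146.78 z 0.1452 14.1
[(np.int32(6), array([334.5, 299.7]))]
```

Request:
move_arm --deltas '[[[0, 0.2, 0], 0.19, 1], [[-0.02, 0.38, 0], 0.37, 1], [[-0.02, 0.38, 0], 0.37, 1]]'

```text
t: 14.45
eef_pos: [0.403, 0.1084, 0.1451]
tool_rot: [-0.001, 0.31, 0.951, -0.001]
contact_force: [-4.7, -3.2, 3.0]
opening: 0.0252
gripper_force: 61.0
```

```bash
python3 -c "
from h import *
f()"
```

```text
F tool [ 1.91 -5.31 -3.02] Tq tool [ 1.12  -0.566 -0.145] r 0.1815 ang 143.82 yaw 143.82 z 0.1451 14.45
```

```bash
python3 -c "
from h import *
for i in range(4):
  b=camera('side');f()
u=b['img'][285:318,312:345]; cv2.imwrite('pics/dial.png',u)
im=b['img'].astype(int)[285:318,312:345]; m=(im[...,0]-im[...,1]>45); q=np.argwhere(m)[:,::-1]+[312,285]; print(q.tolist()); print(dial(b,328,302,9))"
```

```text
F tool [ 1.79 -6.48 -2.94] Tq tool [ 1.094 -0.572 -0.26 ] r 0.1815 ang 143.87 yaw 143.85 z 0.1451 14.5
F tool [ 1.27 -6.26 -3.11] Tq tool [ 1.08  -0.465 -0.222] r 0.1816 ang 143.88 yaw 143.85 z 0.1451 14.55
F tool [ 1.17 -5.46 -3.74] Tq tool [ 1.035 -0.475 -0.238] r 0.1816 ang 143.89 yaw 143.85 z 0.1451 14.6
F tool [ 1.35 -5.18 -3.23] Tq tool [ 0.998 -0.502 -0.258] r 0.1816 ang 143.88 yaw 143.85 z 0.1451 14.65
[[333, 299], [334, 299], [335, 299], [336, 299], [337, 299], [332, 300], [333, 300], [334, 300], [335, 300], [336, 300], [337, 300], [333, 301], [339, 301], [340, 301], [341, 301], [342, 301], [343, 301], [344, 301], [339, 302], [340, 302], [341, 302], [342, 302], [343, 302], [344, 302]]
(166, array([329.02428436, 302.05446339]))
```

```bash
python3 -c "
from h import *
b=camera('side'); f()
im=b['img'].astype(int)[280:325,305:352]; w=np.clip(im[...,0]-im[...,1]-25,0,None); q=np.argwhere(w>10)
for y,x in q:
  P=on(b,(x+305,y+280),.188); v=P[:2]-[.5495,.0012]; rr=np.hypot(*v)*1000
  if rr<40: print((x+305,y+280),w[y,x],'r',rr.round(1),'ang',(np.degrees(np.arctan2(v[1],v[0]))%360).round(0))
u=on(b,dial(b,328,302,9)[1],.188);print(u)" | sort -k5 -n | head -60
```

```text
F tool [ 1.5  -5.12 -2.88] Tq tool [ 1.043 -0.469 -0.329] r 0.1816 ang 143.88 yaw 143.85 z 0.1452 14.7
[0.551311   0.00298215 0.188     ]
(np.int64(332), np.int64(300)) 37 r 5.0 ang 157.0
(np.int64(332), np.int64(299)) 14 r 6.1 ang 175.0
(np.int64(333), np.int64(301)) 25 r 6.3 ang 134.0
(np.int64(333), np.int64(300)) 69 r 6.5 ang 152.0
(np.int64(333), np.int64(299)) 39 r 7.4 ang 168.0
(np.int64(334), np.int64(301)) 19 r 7.8 ang 134.0
(np.int64(334), np.int64(300)) 72 r 8.1 ang 149.0
(np.int64(334), np.int64(299)) 46 r 8.8 ang 162.0
(np.int64(335), np.int64(300)) 61 r 9.6 ang 147.0
(np.int64(335), np.int64(299)) 48 r 10.3 ang 159.0
(np.int64(336), np.int64(300)) 47 r 11.2 ang 146.0
(np.int64(336), np.int64(299)) 46 r 11.8 ang 156.0
(np.int64(337), np.int64(300)) 30 r 12.8 ang 145.0
(np.int64(337), np.int64(299)) 35 r 13.3 ang 153.0
(np.int64(338), np.int64(301)) 15 r 14.2 ang 135.0
(np.int64(338), np.int64(299)) 11 r 14.8 ang 152.0
(np.int64(339), np.int64(301)) 35 r 15.8 ang 136.0
(np.int64(339), np.int64(302)) 31 r 15.9 ang 128.0
(np.int64(340), np.int64(301)) 42 r 17.3 ang 136.0
(n
[... 1286 characters left out ...]
), np.int64(292)) 16 r 23.8 ang 188.0
(np.int64(333), np.int64(290)) 18 r 23.9 ang 210.0
(np.int64(324), np.int64(290)) 14 r 24.0 ang 245.0
(np.int64(321), np.int64(291)) 13 r 24.1 ang 258.0
(np.int64(340), np.int64(293)) 15 r 24.3 ang 179.0
(np.int64(334), np.int64(290)) 18 r 24.4 ang 206.0
(np.int64(323), np.int64(290)) 15 r 24.6 ang 249.0
(np.int64(337), np.int64(291)) 17 r 24.6 ang 194.0
(np.int64(339), np.int64(292)) 18 r 24.8 ang 185.0
(np.int64(316), np.int64(294)) 12 r 25.0 ang 282.0
(np.int64(317), np.int64(293)) 13 r 25.0 ang 276.0
(np.int64(320), np.int64(291)) 14 r 25.0 ang 261.0
(np.int64(328), np.int64(289)) 17 r 25.0 ang 229.0
(np.int64(329), np.int64(289)) 17 r 25.0 ang 226.0
```

The torque peaked at about 1.5 N m and then fell to 1.2. The red dial mark at (335,299.5) has stepped away from the handle mark at (341,301.4), so the joint has broken. I'll ease off now.

Request:
move_arm --deltas '[[[0, -0.4, 0], -0.4, 1], [[-0.02, -0.8, 0], -0.8, 1], [[-0.02, -0.8, 0], -0.8, 1]]'

```text
t: 15.0
eef_pos: [0.3919, 0.0911, 0.1452]
tool_rot: [-0.0, 0.257, 0.967, -0.001]
contact_force: [-1.0, -3.5, -0.5]
opening: 0.0256
gripper_force: 60.4
```

```bash
python3 -c "
from h import *
f()
b=camera('side'); f()
im=b['img'].astype(int)[290:310,328:348]; print((im[...,0]-im[...,1]).clip(0))"
```

```text
F tool [-0.89 -3.52  0.53] Tq tool [ 0.953 -0.479 -0.435] r 0.1814 ang 150.28 yaw 150.26 z 0.1452 15.0
F tool [-1.24 -5.41  0.69] Tq tool [ 1.078 -0.471 -0.342] r 0.1814 ang 150.16 yaw 150.2 z 0.1452 15.05
[[36 37 38 39 39 42 41 43 43 42 42 43 39 27 15  8  4  5  5  4]
 [20 21 23 26 28 32 36 38 42 42 42 43 40 31 15  8  6  5  5  4]
 [11 12 10 12 14 16 18 26 32 37 41 43 41 32 17  9  5  4  5  5]
 [ 9  8  8  9  8  9 10 13 17 24 32 39 41 33 18 10  6  5  5  5]
 [ 6  5  5  6  8  9  9 10 11 13 20 30 36 32 17 11  7  6  5  5]
 [ 3  3  2  3  4  5  7  8 10 10 12 17 24 26 14 10  8  7  7  5]
 [ 2  2  2  2  1  2  3  6  8  9 10 11 12 12 10  8  8  8  9  8]
 [ 2  1  2  2  3  5  6  7  9 11 11 10  9  9 10 10  9  9  9  9]
 [ 4  4  5  8 18 25 31 39 38 32 21 14 11 12 15 18 16 11  9  9]
 [ 7  9 10 20 49 72 80 86 86 72 46 32 31 33 42 51 39 19 11  9]
 [ 8  9 12 25 57 81 82 72 67 57 54 67 75 78 84 83 60 27 13  9]
 [ 9  8  9 15 27 32 29 22 17 18 34 53 58 53 48 42 31 16 10  9]
 [ 4  6  6  6  5  5  3  2  3  3 11 17 19 17 15 13 11  9 10  8]
 [ 1  2  2  2  2  2  2  1  3  2  6  9  9 10 10  9 10  9  9  9]
 [ 0  2  1  0  1  2  1  2  1  3  6  8  9 10  9 10  9  9  9  9]
 [ 1  1  1  0  1  1  1  2  1  4  7  8  9  9 10  9  8  8  8  8]
 [ 0  2  2  2  1  0  0  2  4  7  9 10 10  9  8  8  8  8  6  7]
 [ 1  1  2  1  0  1  2  4  6  8  9  9  9 10  9  8  8  5  5  5]
 [ 2  2  1  3  2  3  5  8  8  9  9  9 10  9  9  8  5  6  6  4]
 [ 6  6  5  6  5  7  7  9  9  9 10  9  9  9  8  7  5  4  5  4]]
```

The socket mark stayed put while the handle mark is closing back onto it, so the joint is straightening. Further back.

Request:
move_arm --deltas '[[[0, -0.4, 0], -0.4, 1], [[-0.02, -0.8, 0], -0.8, 1], [[-0.02, -0.8, 0], -0.8, 1]]'

```text
t: 15.35
eef_pos: [0.3834, 0.0743, 0.1454]
tool_rot: [0.0, 0.204, 0.979, 0.0]
contact_force: [1.3, -1.5, -1.8]
opening: 0.0255
gripper_force: 60.1
```

```bash
python3 -c "
from h import *
f()
b=camera('side'); f()
im=b['img'].astype(int)[294:306,330:346]; print((im[...,0]-im[...,1]).clip(0))"
```

```text
F tool [-1.81 -0.81  1.85] Tq tool [ 0.551 -0.44   0.292] r 0.1815 ang 156.23 yaw 156.5 z 0.1454 15.35
F tool [-1.69 -1.9   2.54] Tq tool [ 0.626 -0.446  0.42 ] r 0.1815 ang 156.13 yaw 156.45 z 0.1454 15.4
[[  5   6   7   9   8   9  11  13  20  28  35  30  17  10   8   7]
 [  2   3   4   6   8   8   9   9  12  16  22  20  13  10   9   9]
 [  3   2   1   2   4   7   8  10   9  10  11  12  10  10  10  10]
 [  3   2   5   8  13  20  21  16  10  12  13  16  22  22  18  11]
 [  5  10  27  44  57  68  60  39  26  30  35  44  56  56  35  14]
 [  9  22  54  87 101  97  81  58  56  69  79  83  79  59  34  14]
 [ 10  20  43  61  58  46  35  30  46  60  58  49  35  22  14  11]
 [  8  10  15  16  11   7   4   6  14  20  18  15  12  10  10  10]
 [  4   4   2   2   2   2   2   1   6   8   9  10   9   9  10  10]
 [  1   1   2   1   1   2   1   3   6   8   9   9  10   9   9   8]
 [  0   1   1   2   0   1   2   2   7   8   9   9   9  10   9   7]
 [  0   0   0   1   1   1   1   4   7   9   9  10   9  10   8   7]]
```

Request:
move_arm --deltas '[[[-0.04, -0.2, 0], 0, 1], [[-0.04, -0.2, 0], 0, 1]]'

```text
t: 15.6
eef_pos: [0.3824, 0.0715, 0.1455]
tool_rot: [-0.0, 0.202, 0.979, 0.002]
contact_force: [0.4, 5.1, -1.9]
opening: 0.0252
gripper_force: 60.6
```

```bash
python3 -c "
from h import *
f()"
```

```text
F tool [1.63 4.79 1.96] Tq tool [-0.983  0.139 -0.829] r 0.1813 ang 157.18 yaw 156.72 z 0.1455 15.6
```

Request:
move_arm --deltas '[[[0.02, 0.14, 0], 0, 1], [[0.02, 0.14, 0], 0, 1]]'

```text
t: 15.8
eef_pos: [0.3832, 0.0736, 0.1454]
tool_rot: [-0.0, 0.203, 0.979, -0.0]
contact_force: [-1.1, -0.3, -1.9]
opening: 0.0256
gripper_force: 60.1
```

```bash
python3 -c "
from h import *
f()"
```

```text
F tool [ 0.94 -0.68  1.87] Tq tool [-0.023 -0.055 -0.035] r 0.1814 ang 156.49 yaw 156.55 z 0.1454 15.8
```

Load off. Lift it off slowly.

Request:
move_arm --deltas '[[[0, 0, -0.1], 0, 1], [[0, 0, -0.25], 0, 1], [[0, 0, -0.45], 0, 1], [[0, 0, -0.7], 0, 1], [[0, 0, -1.0], 0, 1], [[0, 0, -1.4], 0, 1], [[0, 0, -2.0], 0, 1], [[0, 0, -2.6], 0, 1], [[0, 0, -3.0], 0, 1], [[0, 0, -3.0], 0, 1]]'

```text
t: 16.8
eef_pos: [0.3844, 0.0735, 0.2221]
tool_rot: [0.002, 0.203, 0.979, 0.0]
contact_force: [0.5, 0.4, -4.3]
opening: 0.0251
gripper_force: 59.8
```

```bash
python3 -c "
from h import *
f()
a=camera('top');b=camera('side')
p=get_state()['eef_pos'];w=np.radians(156.5-180)
H=p+[.18*np.cos(w),.18*np.sin(w),.041]; ua,ub=px(a,H),px(b,H);print(H,ua,ub)
d,e=dial(a,*ua.round().astype(int),9),dial(b,*ub.round().astype(int),10);print(d,e,tri(a,d[1],b,e[1]))
k=p+[.052*np.cos(w),.052*np.sin(w),.03];print('collar pred',px(b,k),red(b,(300,180,420,300)))"
```

```text
F tool [-0.31  0.54  4.27] Tq tool [-0.056  0.298 -0.   ] r 0.1802 ang 156.36 yaw 156.56 z 0.2221 16.8
[0.54831145 0.00168624 0.26149597] [232.57127072 143.20266482] [331.1785457  268.77166982]
(217, array([231.19374943, 141.76403236])) (190, array([329.95807934, 269.17393112])) (array([0.5508067 , 0.00298171, 0.26319781]), np.float64(0.0020535578592486893))
collar pred [407.08115214 253.6091471 ] [(np.int32(67), array([405.5, 252.8])), (np.int32(8), array([335.5, 266.5]))]
```

Head offset is 41 mm above the TCP now, so the wrench has sat about 6–8 mm higher in the pads since seating. I'll carry it back over the cradle.

Request:
move_arm --deltas '[[[-0.4, -0.6, 0], 0.2, 1], [[-1.1, -1.6, 0], 0.6, 1], [[-1.9, -2.7, 0], 1.0, 1], [[-2.7, -3.85, 0], 1.45, 1], [[-3.5, -5.0, 0], 1.9, 1], [[-4.3, -6.15, 0], 2.3, 1], [[-5.1, -7.3, 0], 2.75, 1], [[-5.9, -8.4, 0], 3.15, 1], [[-6.6, -9.4, 0], 3.55, 1], [[-7.2, -10.2, 0], 3.85, 1], [[-7.45, -10.6, 0], 3.97, 1], [[-7.45, -10.6, 0], 3.97, 1]]'

```text
t: 18.1
eef_pos: [0.4485, -0.2446, 0.2195]
tool_rot: [-0.001, 0.464, 0.886, 0.0]
contact_force: [-0.2, 1.3, -4.3]
opening: 0.0253
gripper_force: 59.9
```

```bash
python3 -c "
from h import *
delta((.450,-.2434,.085),124.8)
b=camera('side')
p=get_state()['eef_pos'];w=np.radians(-55.2)
H=p+[.18*np.cos(w),.18*np.sin(w),.041]; ub=px(b,H);print(H,ub)
e=dial(b,*ub.round().astype(int),10);print(e,on(b,e[1],H[2]))
print('C',[px(b,p+[x*np.cos(w),x*np.sin(w),.03]).round(1) for x in(.052,-.078)],red(b,(200,120,345,260)))"
```

```text
delta [-0.    0.08  5.38] twist -0.01 yaw now 124.7 [ 0.4485 -0.2446  0.2195] 18.1
[ 0.5508486  -0.39112225  0.26055691] [179.42892323 155.93405664]
(97, array([177.70913887, 156.35922146])) [ 0.55390915 -0.39223478  0.26055691]
C [array([246.7, 169.4]), array([317.1, 178.8])] [(np.int32(44), array([243.5, 167.8]))]
```

Request:
move_arm --deltas '[[[0, 0.05, 1.0], 0, 1], [[0, 0.05, 2.2], 0, 1], [[0, 0.05, 3.5], 0, 1], [[0, 0.05, 4.6], 0, 1], [[0, 0.05, 5.4], 0, 1], [[0, 0.05, 5.7], 0, 1], [[0, 0.05, 5.7], 0, 1], [[0, 0.05, 5.7], 0, 1]]'

```text
t: 18.95
eef_pos: [0.4504, -0.2429, 0.079]
tool_rot: [0.001, 0.463, 0.886, -0.0]
contact_force: [-0.2, 1.1, -4.5]
opening: 0.0254
gripper_force: 59.9
```

```bash
python3 -c "
from h import *
delta((.450,-.2434,.034),124.8)
b=camera('side');c=dict(b);c0=cv2.imread('pics/side0.png')[:,:,::-1]; c['img']=c0
p=get_state()['eef_pos'];w=np.radians(-55.2)
H=p+[.18*np.cos(w),.18*np.sin(w),.041]; ub=px(b,H)
e=dial(b,*ub.round().astype(int),10);print(H,ub,e,on(b,e[1],H[2]))
e0=dial(c,191,231,10);print('orig',e0,on(b,e0[1],.0725))
r=red(b,(225,200,345,260));r0=red(c,(225,225,345,270));print(r,[on(b,x[1],p[2]+.0286+.01) for x in r]);print(r0,[on(b,x[1],.07) for x in r0])"
```

```text
delta [-0.01 -0.03  1.8 ] twist 0.01 yaw now 124.9 [ 0.4504 -0.2429  0.079 ] 18.95
[ 0.55340582 -0.39109486  0.12027969] [188.0835008  213.66169267] (86, array([187.65995216, 214.69816971])) [ 0.55583041 -0.38912662  0.12027969]
orig (93, array([190.27641106, 231.74096203])) [ 0.55569027 -0.39089669  0.0725    ]
[(np.int32(37), array([248.5, 226.2]))] [array([ 0.4872542 , -0.2823696 ,  0.11787969])]
[(np.int32(34), array([249.4, 241.2])), (np.int32(24), array([312.6, 250. ]))] [array([ 0.48345343, -0.28895102,  0.07      ]), array([ 0.4079189, -0.1841443,  0.07     ])]
```

Request:
move_arm --deltas '[[[-0.05, -0.04, 0.4], 0, 1], [[-0.05, -0.04, 0.8], 0, 1], [[-0.05, -0.04, 1.1], 0, 1], [[-0.05, -0.04, 1.35], 0, 1], [[-0.05, -0.04, 1.5], 0, 1], [[-0.05, -0.04, 1.5], 0, 1]]'

```text
t: 19.6
eef_pos: [0.4496, -0.2448, 0.0402]
tool_rot: [-0.0, 0.463, 0.886, -0.0]
contact_force: [-0.1, -0.7, -4.3]
opening: 0.0255
gripper_force: 59.9
```

```bash
python3 -c "
from h import *
f()"
```

```text
F tool [-0.51 -0.45  4.34] Tq tool [0.031 0.247 0.05 ] r 0.2655 ang 247.9 yaw 124.79 z 0.0402 19.6
```

Request:
move_arm --deltas '[[[0, 0, 0.08], 0, 1], [[0, 0, 0.16], 0, 1], [[0, 0, 0.22], 0, 1], [[0, 0, 0.22], 0, 1]]'

```text
t: 20.0
eef_pos: [0.4499, -0.2449, 0.0394]
tool_rot: [0.001, 0.463, 0.886, -0.0]
contact_force: [-11.0, 6.2, 39.5]
opening: 0.0255
gripper_force: 66.0
```

```bash
python3 -c "
from h import *
f()"
```

```text
F tool [ 11.24  -5.48 -39.49] Tq tool [ 1.157  3.035 -0.036] r 0.2655 ang 247.96 yaw 124.81 z 0.0394 20.0
```

The tail end touched the cradle first (39 N reading), since the wrench is pitched slightly nose-up in the pads. I'll take the pressure off, then open gently so the nose settles.

Request:
move_arm --deltas '[[[0, 0, -0.2], 0, 1], [[0, 0, -0.2], 0, 1]]'

```text
t: 20.2
eef_pos: [0.4504, -0.245, 0.041]
tool_rot: [0.001, 0.463, 0.886, -0.0]
contact_force: [-0.7, -0.5, -3.7]
opening: 0.0252
gripper_force: 59.9
```

```bash
python3 -c "
from h import *
f()"
```

```text
F tool [ 0.05 -0.86  3.75] Tq tool [ 0.03   0.324 -0.007] r 0.2654 ang 248.07 yaw 124.81 z 0.041 20.2
```

Request:
move_arm --deltas '[[[0, 0, 0.04], 0, 1], [[0, 0, 0.04], 0, 0.4], [[0, 0, 0.04], 0, 0.35], [[0, 0, 0.04], 0, 0.3], [[0, 0, 0.04], 0, 0.25], [[0, 0, 0.04], 0, 0.0], [[0, 0, 0.04], 0, -0.5], [[0, 0, 0.04], 0, -1], [[0, 0, 0.04], 0, -1], [[0, 0, 0.04], 0, -1], [[0, 0, 0.04], 0, -1]]'

```text
t: 21.3
eef_pos: [0.4497, -0.2447, 0.0391]
tool_rot: [0.0, 0.463, 0.886, -0.0]
contact_force: [-0.5, 0.4, -0.3]
opening: 0.0855
gripper_force: 0.0
```

```bash
python3 -c "
from h import *
f()
b=camera('side');c=dict(b); c['img']=cv2.imread('pics/side0.png')[:,:,::-1]
for q in(b,c): print(dial(q,191,231,10),red(q,(225,225,345,270)))"
```

```text
F tool [ 0.65 -0.15  0.27] Tq tool [-0.014 -0.032  0.001] r 0.2654 ang 247.92 yaw 124.8 z 0.0391 21.3
(79, array([189.92025566, 231.81606674])) [(np.int32(33), array([249.1, 241.1]))]
(93, array([190.27641106, 231.74096203])) [(np.int32(34), array([249.4, 241.2])), (np.int32(24), array([312.6, 250. ]))]
```

The wrench lies where it lay, within 0.4 px. I'll retreat straight up and back towards the start.

Request:
move_arm --deltas '[[[0, 0, -0.6], 0, -1], [[0, 0, -1.6], 0, -1], [[0, 0, -3.0], 0, -1], [[0, 0, -4.6], 0, -1], [[0, 0, -6.2], 0, -1], [[0, 0, -7.4], 0, -1], [[2, 1, -7.6], 0, -1], [[4, 2, -7.6], 0, -1], [[6, 3, -7.6], 0, -1], [[8, 4, -7.6], 0, -1], [[9, 4.5, -7.6], 0, -1], [[9, 4.5, -7.6], 0, -1]]'

```text
t: 22.55
eef_pos: [0.4118, 0.0091, 0.2291]
tool_rot: [-0.001, 0.46, 0.888, 0.001]
contact_force: [0.1, 0.4, -0.1]
opening: 0.0851
gripper_force: 0.0
```

Request:
move_arm --deltas '[[[0, 1.5, 0], 0, -1], [[0, 3, 0], 0, -1], [[0, 4.5, 0], 0, -1], [[0, 5, 0], 0, -1], [[0, 5, 0], 0, -1], [[0, 5, 0], 0, -1]]'

```text
t: 23.15
eef_pos: [0.5155, 0.0749, 0.2286]
tool_rot: [-0.001, 0.464, 0.886, -0.001]
contact_force: [0.1, 0.2, -0.3]
opening: 0.0855
gripper_force: 0.0
```

```bash
python3 -c "
from h import *
f();a=camera('top');b=camera('side')
for n,c in(('top',a),('side',b)):
  o=cv2.imread('pics/'+n+'0.png')[:,:,::-1]; d=cv2.absdiff(o,c['img']).max(2); d=cv2.medianBlur((d>45).astype(np.uint8),3)
  k,l,st,ce=cv2.connectedComponentsWithStats(d); print(n,[s.tolist() for s in st[1:] if s[4]>8])
c=dict(b);c['img']=cv2.imread('pics/side0.png')[:,:,::-1]
for q in(b,c): print(dial(q,191,231,10),red(q,(225,225,345,270)))
c=dict(a);c['img']=cv2.imread('pics/top0.png')[:,:,::-1]
for q in(a,c): print(red(q,(325,190,410,262)))"
```

```text
F tool [0.1  0.2  0.31] Tq tool [ 0.019  0.027 -0.029] r 0.0812 ang 114.8 yaw 124.77 z 0.2286 23.15
top [[18, 0, 24, 24, 416], [51, 0, 92, 48, 981], [95, 7, 5, 3, 9], [78, 9, 10, 17, 55], [70, 46, 13, 68, 297], [83, 57, 155, 264, 12137], [42, 324, 188, 156, 8346], [208, 463, 20, 17, 84], [27, 469, 4, 11, 33], [205, 473, 7, 6, 18]]
side [[390, 0, 7, 4, 20], [400, 0, 22, 17, 222], [446, 0, 10, 7, 45], [624, 0, 16, 56, 377], [438, 6, 4, 4, 10], [372, 8, 4, 4, 11], [428, 10, 11, 10, 72], [352, 11, 124, 308, 18356], [612, 66, 8, 19, 81], [587, 75, 12, 5, 34], [490, 77, 5, 7, 14], [599, 81, 7, 8, 17], [606, 80, 7, 12, 28], [483, 85, 22, 29, 464], [505, 89, 4, 8, 15], [616, 91, 8, 16, 65], [605, 93, 6, 14, 46], [514, 96, 4, 6, 11], [553, 98, 42, 28, 439], [480, 119, 15, 23, 176], [592, 123, 6, 4, 17], [600, 124, 4, 6, 16], [555, 138, 85, 62, 3583], [506, 196, 126, 114, 5559], [488, 238, 56, 19, 470], [486, 258, 11, 5, 32], [457, 280, 18, 22, 220], [439, 297, 8, 9, 38], [372, 309, 117, 104, 4984], [334, 311, 4, 5, 12]]
(69, array([189.69100666, 232.01636505])) [(np.int32(37), array([249. , 241.6])), (np.int32(27), array([312. , 249.6]))]
(93, array([190.27641106, 231.74096203])) [(np.int32(34), array([249.4, 241.2])), (np.int32(24), array([312.6, 250. ]))]
[(np.int32(46), array([390. , 211.7])), (np.int32(26), array([337.7, 246.3]))]
[(np.int32(45), array([389.3, 211.7])), (np.int32(24), array([337. , 246.4]))]
```

```bash
python3 -c "
from h import *
print(close_job())"
```

```text
the job is handed in; nothing more can be done
None
```

I tightened the press screw until the wrench clicked (about 1.5 N m by the wrist readings) and eased off within about 0.1 rad of break travel, by estimate. The wrench is back in its cradle within about 1.5 mm of where it lay, with nothing else seen disturbed in the before/after pictures, and the job was handed in at about 23 s with no verdict shown.

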